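# Load the tape stand in order and cap it

### The arm

A 6-joint arm with a two-finger parallel gripper is mounted at the origin on the work surface; the furniture and walls round the work are solid. World frame = base frame: x ahead of the robot, y to its left, z up, the work surface at z = 0. Lengths are in m, angles in rad, forces in N, time in s.
With the tool pointing down it reaches from about 0.325 to 0.775 m from the base axis. Payload 5.5 kg.
Tool frame: the origin (TCP) lies on the centre line of the jaws, within the pads' length; the fingertips stand 14 mm ahead of it and the grasp point (between the pads) lies 5 mm behind it; z points along the fingers, y is the line along which they close (so a half turn about z gives the same grasp; the last joint's range is limited). The gripper opens to 88 mm and grips with 3 to 60 N. Pads are 20 mm wide; open, the fingers measure 115 mm over their backs; the gripper's body (75 mm by 178 mm) begins 61 mm behind the grasp point.
Start: joints at [-1.331, 0.091, 1.231, -0, 1.82, -0.057], TCP at [0.175, -0.574, 0.237] pointing down, gripper open.
Joint ranges: [-2.87, 2.87], [-0.86, 2.18], [0.17, 2.46], [-1.51, 4.65], [0.06, 2.69], [-2.65, 2.65]. Speed limits (rad/s): [2.57, 2.57, 3.01, 3.14, 3.14, 3.14].

### API

Orientations are given as a unit quaternion [x, y, z, w].
In Python, from bench import bot gives the robot as it stands.
- The arm moves only by the tool jog_arm, never from a script. Its argument "deltas" is a list of rows, each a list of 6 numbers: the shift along the tool's x, y, z each as a share of 25 cm, from -1 to 1, then the turn, a rotation vector about the tool's x, y, z each as a share of 45 degrees, from -1 to 1. A call has exactly 5 rows; each row is the pose to reach, as a shift and turn from the pose commanded when the call began, along the tool's axes at that moment; what a row does not reach only later rows make up. A row lasts 1/8 s, in which the tool goes at most 62.5 mm and 10.7 degrees, less where a joint would pass 70% of its speed; a pose out of reach is approached as far as the arm can. A call with a number of a shift or a turn outside -1 to 1 is refused whole. A call with a gripper value outside its range is refused whole. "gripper" is the gripper's target within -1 to 1 (fully open at 1, half-way at 0, shut at -1), set as the call begins (left out, the last holds). The fingers move at their own pace and stop on an object; the grip force is fixed at half the most. Time passes only in rows, so rows that repeat a pose let the fingers close, or fill a call up. It gives the time, the measured TCP pose, the force, the opening and the grip force at its end, in the units of the state.
- bot.get_obs(): the state, without advancing time (a new reading comes with each control period).
- bot.camera(name): name is "scene" or "top" or "wrist"; returns the picture (400x640x3 uint8, blue, green, red); there is no depth.
- bot.camera_model(name): a dict with "fx", "fy", "cx", "cy" (pixels), "origin" and "rotation" of the camera in the world; the wrist camera has in their place "mount" (4x4, takes a point from camera to tool coordinates, whose origin is the TCP and whose axes are the flange's). Camera axes: x right, y down, z forward; pixel columns grow to the right and rows downward; lengths in m; the calibration is good to about 2 mm. A picture is of the moment at which its call begins: read the wrist's pose just before it. camera_model takes no time and is no camera call.
- bot.close_job(): hands the job in; it is judged then, once.
The state is a dict: "t": time; "joints": joint angles; "dq": joint speeds; "joint_torque": joint torques, N m; "eef_pos": TCP position; "orientation": TCP orientation; "contact_force": force on the tool from outside, world axes, zero at the start; "wrist_torque": the same for the moment, N m; "opening": opening from 0.0 (shut) to 1.0 (fully open); "grip_force": force on a finger pad.
Only numpy, scipy, OpenCV 4.12 (cv2) and the standard library are available. Lean on these libraries where they do the work, as an engineer would, in place of code of your own. Each camera call takes 0.05 s, during which the arm holds its last target. There are 200 camera calls.

### The job

Put the masking tapes back on the tape stand: the wide beige roll goes on first, flat on the plate, then the narrow yellow roll, then the blue roll on top, each lying flat and centred round the spindle. Then fit the orange cap onto the top of the spindle, hollow side down as it lies, fully home. Leave the sanding block, the mixing cup and the scraper where they are.

Things in the scene. Friction and masses are not known exactly. Their poses are not given: they have to be found in the camera images.
- stand_axis (a point): The tape stand, fixed to the table: a grey round plate 112 mm in diameter and 6 mm thick with an upright bare-metal spindle in its middle, 16 mm in diameter (24 mm at its foot, up to 3 mm over the plate), whose top is 70 mm above the table (64 mm above the plate). This point lies on the spindle's axis at the plate's upper surface, 6 mm above the table; z up. Left of the work (centre about x 0.33, y 0.25, radius 0.18 m, over 0.1 m high) lies a big fixed tyre; keep clear of it.
- beige_center (a point): Wide beige roll of masking tape lying flat, loose: a ring of 104 mm outside diameter, hole about 76 mm in diameter (wall about 14 mm thick), 24 mm high, about 70 g. This point is the ring's centre, half-way up; z up along the ring's axis. It is too wide to be gripped across; pinch its wall with one finger in the hole.
- yellow_center (a point): Narrow yellow roll of tape lying flat, loose: a ring of 98 mm outside diameter, hole about 76 mm in diameter (wall about 11 mm thick), 12 mm high, about 30 g. This point is the ring's centre, half-way up; z up along the ring's axis. Pinch its wall.
- blue_center (a point): Blue roll of tape with a white core lying flat, loose: a ring of 96 mm outside diameter, hole 69 mm in diameter (wall 13 mm thick), 14 mm high, about 50 g. This point is the ring's centre, half-way up; z up along the ring's axis. Pinch its wall.
- cap_center (a point): Orange ribbed plastic cap with a black dot on top, loose, upright: a cylinder 40 mm in diameter and 30 mm high, about 30 g, with a round bore 22 mm in diameter and 10 mm deep in its underside that fits loosely over the spindle. Fully home, the bore's end rests on the spindle's top, so the cap's underside is then 60 mm above the table (4 mm above the third roll). This point is the cap's centre, 15 mm above its underside; z up.
- sanding_block: Black sanding block, 60 x 78 x 23 mm, a bystander to be left alone. Origin at the centre of its underside.
- mixing_cup: Clear plastic mixing cup, 68 mm in diameter, 62 mm high, a bystander to be left alone. Origin at the centre of its underside.
- red_scraper: Small scraper with a red handle, 92 x 19 x 10 mm, a bystander to be left alone. Origin at the centre of its underside.

How it is judged:
At the end, for the whole second after the job is handed in: Beige roll on the plate, yellow on it, blue on that (centres within 12 mm of the spindle axis, 4 mm of their heights, tilt under 0.12 rad); orange cap on the spindle top (within 8 mm of the axis, 4 mm of its height, tilt under 0.12 rad); all at rest (horizontal distance between each of beige_center, yellow_center, blue_center and stand_axis below 0.012 m and z of beige_center in the frame of stand_axis between 0.008 and 0.016 m and angle between each of beige_center, yellow_center, blue_center, cap_center's own z axis and vertical below 0.12 rad and linear speed of each of beige_roll, yellow_roll, blue_roll, end_cap below 0.02 m/s and z of yellow_center in the frame of stand_axis between 0.026 and 0.034 m and z of blue_center in the frame of stand_axis between 0.039 and 0.047 m and horizontal distance between cap_center and stand_axis below 0.008 m and z of cap_center in the frame of stand_axis between 0.065 and 0.073 m); the robot touches nothing.
It fails at once if the sanding block is moved more than 25 mm (distance of sanding_block from where it was at the start of the episode above 0.025 m).
It fails at once if the mixing cup is moved more than 25 mm (distance of mixing_cup from where it was at the start of the episode above 0.025 m).
It fails at once if the scraper is moved more than 25 mm (distance of red_scraper from where it was at the start of the episode above 0.025 m).
It also fails if it takes over 102 s, if anything falls off the work surface, if the arm or the gripper's body presses on something with over 40 N, if the wrist force passes 120 N, or if a joint passes its speed limit or range.

## Working session

There is one attempt and no reset: what is moved stays moved. The work goes in short steps, Python scripts to look and compute and a tool call to move; the robot and the scene stay as the last step left them, time stands still between calls to the robot, and variables do not carry over. Pictures are saved under pics/ and viewed, at most 14 in all, crops included, and the job is handed in when it is done.

Besides the shell and the picture viewer there is one more tool, called after "Call:" as name([rows], argument=value, ...), one row to a line, values as JSON. jog_arm: Moves the arm, as the interface text tells. Its arguments: {"type":"object","properties":{"deltas":{"type":"array","items":{"type":"array","items":{"type":"number","minimum":-1,"maximum":1}}},"gripper":{"type":"number"}},"required":["deltas"]}

```bash
ls; mkdir -p pics
python3 - <<'E'
from bench import bot
import cv2
o=bot.get_obs();print(o)
for n in("top","scene"):
    cv2.imwrite(f"pics/{n}0.png",bot.camera(n))
for n in("top","scene","wrist"): print(n,bot.camera_model(n))
E
```

```text
pics
{'t': 0.0, 'joints': array([-1.33066875e+00,  9.18516785e-02,  1.23187815e+00,  2.74453871e-06,
        1.81978907e+00, -5.66640692e-02]), 'dq': array([-0.0017456 , -0.00104249,  0.00194339, -0.00075806,  0.00029357,
       -0.00067523]), 'joint_torque': array([-7.27294191e-04, -4.46441245e+01, -4.06454372e+01,  6.98382966e-02,
        2.91091570e-02, -1.57900554e-04]), 'eef_pos': array([ 0.17542834, -0.573502  ,  0.23551552]), 'orientation': array([ 9.89009022e-01,  1.47852041e-01, -8.69004640e-05, -9.59195911e-04]), 'contact_force': array([0.22172766, 0.22051313, 1.03515583]), 'wrist_torque': array([-0.01176574, -0.05999073, -0.03162035]), 'grip_force': 0.0, 'opening': 0.9979982066652374}
top {'fx': 441.3455618136183, 'fy': 441.3455618136183, 'cx': 323.1390734032001, 'cy': 206.88984384779462, 'origin': array([ 0.39311169, -0.02280516,  1.20341372]), 'rotation': array([ 0.71207512, -0.70056499,  0.03493107, -0.03061914])}
scene {'fx': 401.5196674944726, 'fy': 401.5196674944726, 'cx': 322.01033734602515, 'cy': 196.3129105762429, 'origin': array([-0.05969871,  0.39572374,  0.79592788]), 'rotation': array([-0.41587832,  0.83031688, -0.33160385,  0.1663069 ])}
wrist {'fx': 282.3534933057691, 'fy': 282.3534933057691, 'cx': 318.585101294046, 'cy': 201.32111923206702, 'mount': array([[ 1.76497105e-04, -9.58524661e-01, -2.85009549e-01,
         7.71578364e-02],
       [ 9.99999965e-01,  1.12707374e-04,  2.40217572e-04,
        -1.46481582e-03],
       [-1.98131789e-04, -2.85009581e-01,  9.58524647e-01,
        -1.47748723e-01],
       [ 0.00000000e+00,  0.00000000e+00,  0.00000000e+00,
         1.00000000e+00]])}
```

View pics/top0.png

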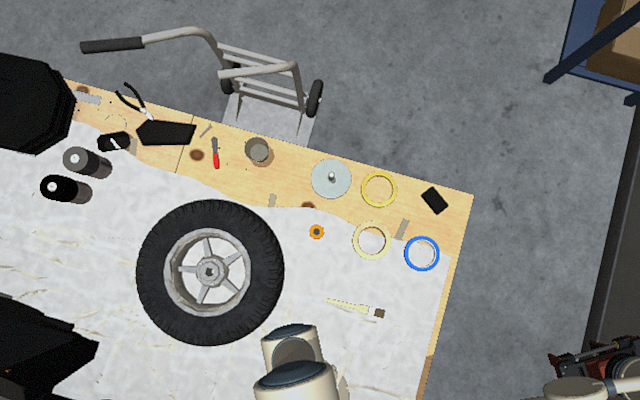

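View pics/scene0.png

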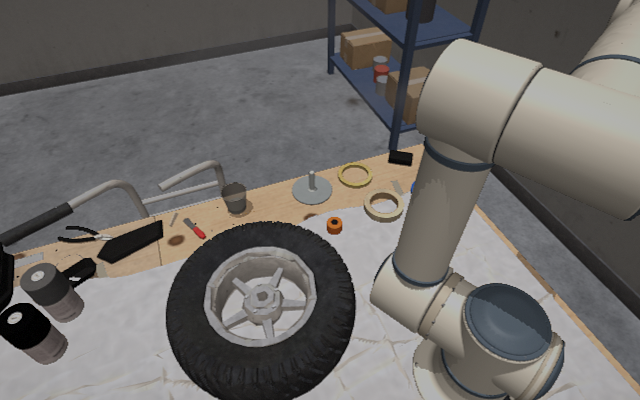

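The top view shows the stand at about (331,179), yellow (379,189), beige (371,240), blue (422,254), cap (316,232), block (434,200), cup (259,149) and scraper (215,155). The scene view agrees; blue is hidden behind the arm there.

```bash
cat > h.py <<'E'
from bench import bot
import numpy as np,cv2
from scipy.spatial.transform import Rotation as R
def cam(name):
    m=bot.camera_model(name)
    if name=="wrist":
        o=bot.get_obs();M=np.array(m["mount"]);r=R.from_quat(o["orientation"]).as_matrix()
        return m,r@M[:3,3]+o["eef_pos"],r@M[:3,:3]
    return m,np.array(m["origin"]),R.from_quat(m["rotation"]).as_matrix()
def cast(c,uv,z):
    m,o,r=c;uv=np.atleast_2d(uv).astype(float)
    d=np.c_[(uv[:,0]-m["cx"])/m["fx"],(uv[:,1]-m["cy"])/m["fy"],np.ones(len(uv))]@r.T
    return o+d*((z-o[2])/d[:,2])[:,None]
def proj(c,P):
    m,o,r=c;p=(np.atleast_2d(P)-o)@r
    return np.c_[p[:,0]/p[:,2]*m["fx"]+m["cx"],p[:,1]/p[:,2]*m["fy"]+m["cy"]]
HSV={"beige":((20,40,120),(34,130,255)),"yellow":((22,110,130),(33,255,255)),"blue":((100,120,60),(125,255,255)),"orange":((5,140,80),(18,255,255)),"grey":((70,10,90),(105,60,255))}
def circle(P):
    A=np.c_[2*P[:,:2],np.ones(len(P))];s=np.linalg.lstsq(A,(P[:,:2]**2).sum(1),rcond=None)[0]
    return s[:2],np.sqrt(s[2]+s[0]**2+s[1]**2)
def tool(dw,o=None):
    "world shift -> deltas shares"
    o=o or bot.get_obs();return R.from_quat(o["orientation"]).inv().apply(dw)/.25
E
python3 - <<'E'
from h import *
im=cv2.imread("pics/top0.png");h=cv2.cvtColor(im,cv2.COLOR_BGR2HSV);c=cam("top")
for n,(u,v),r,z in[("beige",(371,240),24,.024),("yellow",(379,189),22,.012),("blue",(422,254),22,.014),("orange",(316,232),10,.03),("grey",(331,179),23,.006)]:
    m=cv2.inRange(h,*map(np.array,HSV[n]));k=np.zeros_like(m);cv2.circle(k,(u,v),r,255,-1);m&=k
    p=cv2.convexHull(np.argwhere(m)[:,::-1].astype(np.float32))[:,0]
    e=cv2.fitEllipse(p);q=cv2.ellipse2Poly(tuple(map(int,e[0])),(1,1),0,0,360,90)
    P=cast(c,p,z);print(n,(m>0).sum(),e[0],cast(c,e[0],z)[0].round(4),circle(P),h[v,u])
for uv,z in[((331,176),.07),((434,200),.023),((259,149),.06),((215,155),.01)]:print(cast(c,uv,z).round(3))
for p in[(371-17,240),(379-16,189),(422-16,254),(316,226),(331,195)]:print(h[p[1],p[0]])
E
```

```text
beige 803 (372.15692138671875, 237.30862426757812) [ 0.4235 -0.1612  0.024 ] (array([ 0.42375738, -0.16123888]), np.float64(0.057220994060820665)) [120   1 222]
yellow 433 (378.54205322265625, 188.9037322998047) [ 0.5557 -0.1793  0.012 ] (array([ 0.55584572, -0.17929354]), np.float64(0.049049349728704054)) [ 22  90 225]
blue 332 (421.5111999511719, 253.2235107421875) [ 0.3833 -0.2952  0.014 ] (array([ 0.38336512, -0.29512965]), np.float64(0.046974388479321214)) [ 75   2 219]
orange 42 (316.1041259765625, 231.49717712402344) [ 0.4364 -0.0115  0.03  ] (array([ 0.4363845 , -0.01143385]), np.float64(0.018055723640372983)) [90 12 82]
grey 1170 (330.3079833984375, 178.4557647705078) [ 0.5831 -0.0476  0.006 ] (array([ 0.58336213, -0.04763227]), np.float64(0.05412955292154287)) [70 11 67]
[[ 0.579 -0.048  0.07 ]]
[[ 0.527 -0.328  0.023]]
[[0.65  0.142 0.06 ]]
[[0.642 0.269 0.01 ]]
[ 25  70 226]
[ 25 147 226]
[107 196 237]
[ 20 206 230]
[ 81  17 206]
```

Call:
jog_arm([
  [0.2,-0.09,0,0,0,0.08],
  [0.4,-0.18,0,0,0,0.16],
  [0.6,-0.27,0,0,0,0.24],
  [0.8,-0.36,0,0,0,0.32],
  [0.976,-0.454,0,0,0,0.378],
], gripper=0.0)

```text
t: 0.72
eef_pos: [0.3768, -0.3923, 0.2361]
orientation: [1.0, -0.001, -0.0, -0.0]
contact_force: [0.6, -0.8, -0.3]
opening: 0.505
grip_force: 0.0
```

Call:
jog_arm([
  [0.1,-0.23,0,0,0,0],
  [0.2,-0.46,0,0,0,0],
  [0.3,-0.69,0,0,0,0],
  [0.42,-0.93,0,0,0,0],
  [0.42,-0.93,0,0,0,0],
])

```text
t: 1.35
eef_pos: [0.4817, -0.1579, 0.2362]
orientation: [1.0, 0.003, -0.0, -0.001]
contact_force: [-0.4, -0.5, 0.2]
opening: 0.497
grip_force: 0.0
```

```bash
cat >> h.py <<'E'
SZ={"beige":(.052,.038,.024),"yellow":(.049,.038,.012),"blue":(.048,.0345,.014),"orange":(.02,0,.03),"grey":(.056,0,.006)}
def locate(c,im,n,guess,z=None):
    "colour pixels cast on top plane near the guess, hull, circle fit"
    R_,r_,t=SZ[n];t=z or t
    h=cv2.cvtColor(im,cv2.COLOR_BGR2HSV);m=cv2.inRange(h,*map(np.array,HSV[n]))
    for _ in range(2):
        p=np.argwhere(m)[:,::-1];P=cast(c,p,t);d=np.linalg.norm(P[:,:2]-guess,axis=1)
        k=(d<R_+.012)&(d>max(0,r_-.012));q=cv2.convexHull(p[k].astype(np.float32))[:,0]
        g,rad=circle(cast(c,q,t));guess=g
    return g.round(4),round(rad,4),k.sum()
E
python3 - <<'E'
from h import *
c=cam("wrist");im=bot.camera("wrist");cv2.imwrite("pics/w1.png",im)
G={"beige":(.421,-.161),"yellow":(.556,-.179),"blue":(.383,-.295),"orange":(.436,-.0115),"grey":(.583,-.0476)}
for n in G: print(n,locate(c,im,n,G[n]))
print(proj(c,[(.582,-.0475,.07)]))
E
```

```text
beige (array([ 0.4183, -0.1639]), np.float64(0.0561), np.int64(1384))
yellow (array([ 0.556 , -0.1811]), np.float64(0.046), np.int64(762))
blue (array([ 0.3831, -0.2951]), np.float64(0.0486), np.int64(1211))Traceback (most recent call last):
  File "<stdin>", line 4, in <module>
  File "h.py", line 31, in locate
    k=(d<R_+.012)&(d>max(0,r_-.012));q=cv2.convexHull(p[k].astype(np.float32))[:,0]
                                       ~~~~~~~~~~~~~~~~~~~~~~~~~~~~~~~~~~~~~~~^^^^^
TypeError: 'NoneType' object is not subscriptable
```

View pics/w1.png

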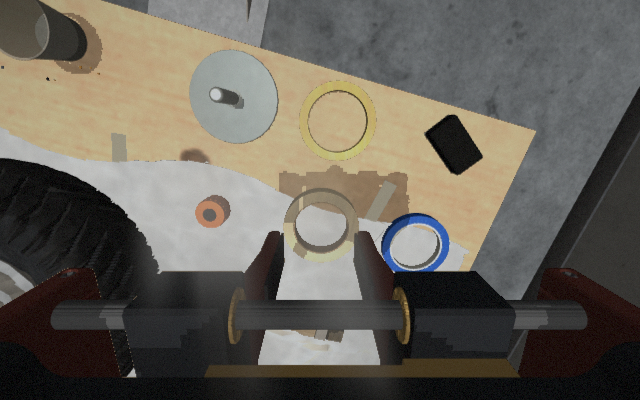

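The wrist view shows beige's top centred at about (320,224), yellow (338,121), plate (234,96), spindle top (216,95), cap top (209,214) and blue (415,243). Gripper shading throws off the colour masks, so I cast these centres directly.

Run:
```python
from h import *
c=cam("wrist")
for n,uv,z in[("beige hole top l/r",(294,224),.024),("",(348,224),.024),("beige",(321,223),.024),("yellow",(338,119.5),.012),("plate",(234,96),.006),("spindle",(215.5,94.5),.07),("cap",(209,214),.03),("blue",(415,243),.014)]:
    print(n,cast(c,uv,z)[0].round(4))
```

```text
beige hole top l/r [ 0.4185 -0.1251  0.024 ]
 [ 0.4188 -0.1986  0.024 ]
beige [ 0.4201 -0.1618  0.024 ]
yellow [ 0.5554 -0.1826  0.012 ]
plate [ 0.5832 -0.0516  0.006 ]
spindle [ 0.5803 -0.0504  0.07  ]
cap [ 0.4345 -0.0132  0.03  ]
blue [ 0.3863 -0.2965  0.014 ]
```

Call:
jog_arm([
  [-0.06,-0.04,0.15,0,0,0],
  [-0.12,-0.08,0.3,0,0,0],
  [-0.18,-0.12,0.45,0,0,0],
  [-0.247,-0.164,0.56,0,0,0],
  [-0.247,-0.164,0.56,0,0,0],
], gripper=-0.1)

```text
t: 2.02
eef_pos: [0.4165, -0.1209, 0.0941]
orientation: [1.0, -0.001, -0.002, -0.001]
contact_force: [-0.3, 0.1, 1.7]
opening: 0.451
grip_force: 0.0
```

Run:
```python
from h import *
c=cam("wrist");print(c[1]);im=bot.camera("wrist");cv2.imwrite("pics/w2.png",im)
for P in [(.42,-.162+.038,.024),(.42,-.162+.052,.024),(.42,-.162,.024)]: print(proj(c,P))
```

```text
[ 0.49402094 -0.12012571  0.24144191]
[[323.75946961 211.02003668]]
[[306.54043585 211.04034237]]
[[370.51173816 210.96490365]]
```

View pics/w2.png

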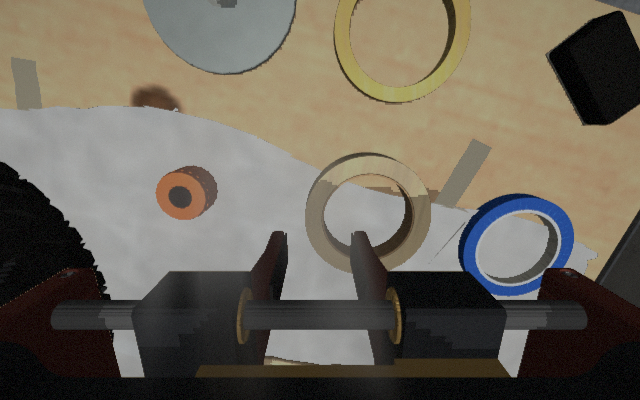

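Here the beige hole spans (322..408, 172..248), so its centre is about (365,210), which puts beige at (0.420,-0.159).

Call:
jog_arm([
  [0.014,-0.028,0.05,0,0,0],
  [0.014,-0.028,0.15,0,0,0],
  [0.014,-0.028,0.25,0,0,0],
  [0.014,-0.028,0.3,0,0,0],
  [0.014,-0.028,0.3,0,0,0],
])

```text
t: 2.7
eef_pos: [0.4224, -0.1134, 0.0213]
orientation: [1.0, -0.0, -0.001, -0.0]
contact_force: [-0.3, -1.0, 0.7]
opening: 0.449
grip_force: 0.0
```

Call:
jog_arm([
  [0,0,0,0,0,0],
  [0,0,0,0,0,0],
  [0,0,0,0,0,0],
  [0,0,0,0,0,0],
  [0,0,0,0,0,0],
], gripper=-1)

```text
t: 3.32
eef_pos: [0.4229, -0.1135, 0.0226]
orientation: [1.0, -0.0, 0.001, 0.0]
contact_force: [-1.1, 1.2, 5.6]
opening: 0.191
grip_force: 31.3
```

Call:
jog_arm([
  [0,0,-0.1,0,0,0],
  [0,0,-0.2,0,0,0],
  [0,0,-0.3,0,0,0],
  [0,0,-0.4,0,0,0],
  [0,0,-0.4,0,0,0],
])

```text
t: 3.95
eef_pos: [0.4234, -0.1137, 0.1233]
orientation: [1.0, -0.0, 0.002, 0.001]
contact_force: [-0.2, -0.7, -1.2]
opening: 0.189
grip_force: 31.3
```

Call:
jog_arm([
  [0.1,-0.07,0,0,0,0],
  [0.25,-0.17,0,0,0,0],
  [0.4,-0.27,0,0,0,0],
  [0.55,-0.37,0,0,0,0],
  [0.644,-0.434,0,0,0,0],
])

```text
t: 4.58
eef_pos: [0.5839, -0.0035, 0.119]
orientation: [1.0, 0.0, -0.001, -0.0]
contact_force: [-0.6, -0.1, -1.5]
opening: 0.189
grip_force: 31.3
```

Call:
jog_arm([
  [0,0,0,0,0,0],
  [0,0,0,0,0,0],
  [0,0,0,0,0,0],
  [0,0,0,0,0,0],
  [0,0,0,0,0,0],
])

```text
t: 5.2
eef_pos: [0.5832, -0.0052, 0.1219]
orientation: [1.0, -0.0, 0.0, 0.0]
contact_force: [-0.8, -0.1, -0.1]
opening: 0.191
grip_force: 31.3
```

Run:
```python
from h import *
c=cam("wrist");im=bot.camera("wrist");cv2.imwrite("pics/w3.png",im);o=bot.get_obs();print(o["eef_pos"],o["opening"])
print(proj(c,[(.582,-.05,.07),(.584,-.05,.122)]))
```

```text
[ 0.58328528 -0.00518941  0.12190836] 0.19419744355835905
[[379.06881394 224.93081368]
 [397.77333324 254.48985771]]
```

View pics/w3.png

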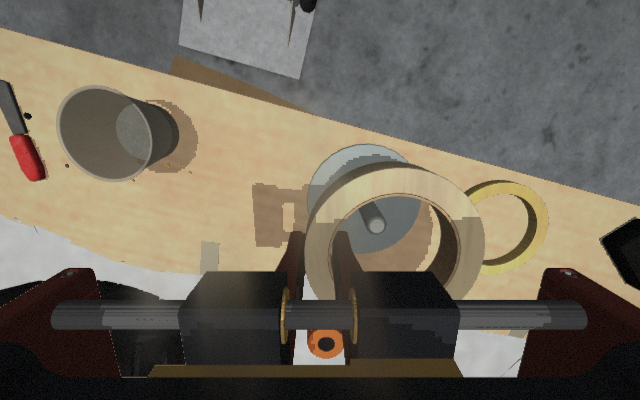

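Run:
```python
from h import *
c=cam("wrist")
print(cast(c,(376.5,227),.07))
for z in(.1234,.115):
  x0,y0=.5805,-.050
  print(z,proj(c,[(x0+.038,y0,z),(x0+.052,y0,z),(x0,y0+.038,z),(x0,y0-.038,z),(x0,y0-.052,z)]).round(0).tolist())
im=cv2.imread("pics/w3.png");cv2.imwrite("pics/w3c.png",cv2.resize(im[130:330,270:530],None,fx=3,fy=3))
```

```text
[[ 0.58040153 -0.04808617  0.07      ]]
0.1234 [[404.0, 198.0], [406.0, 172.0], [332.0, 261.0], [464.0, 261.0], [488.0, 261.0]]
0.115 [[399.0, 194.0], [401.0, 169.0], [332.0, 255.0], [457.0, 254.0], [480.0, 254.0]]
```

View pics/w3c.png

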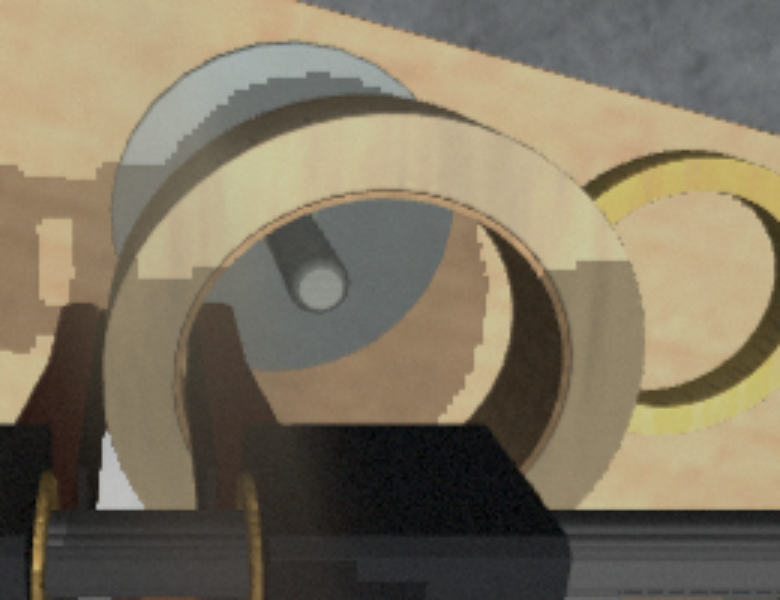

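The crop shows the spindle top at (376.5,227) and the hole spanning u 329..460 with its top at v 193. Beige is level and about 2.5 mm too far in +x.

Call:
jog_arm([
  [-0.01,0,0.08,0,0,0],
  [-0.01,0,0.18,0,0,0],
  [-0.01,0,0.28,0,0,0],
  [-0.01,0,0.34,0,0,0],
  [-0.01,0,0.37,0,0,0],
])

```text
t: 5.88
eef_pos: [0.5798, -0.0048, 0.0285]
orientation: [1.0, -0.0, -0.001, -0.0]
contact_force: [-13.8, 1.2, 26.2]
opening: 0.19
grip_force: 31.4
```

Call:
jog_arm([
  [0,0,0,0,0,0],
  [0,0,0,0,0,0],
  [0,0,0,0,0,0],
  [0,0,0,0,0,0],
  [0,0,0,0,0,0],
])

```text
t: 6.5
eef_pos: [0.5809, -0.0049, 0.0292]
orientation: [1.0, -0.0, 0.0, 0.0]
contact_force: [1.0, 0.3, -1.3]
opening: 0.194
grip_force: 31.3
```

Call:
jog_arm([
  [0,0,0,0,0,0],
  [0,0,0,0,0,0],
  [0,0,0,0,0,0],
  [0,0,0,0,0,0],
  [0,0,0,0,0,0],
], gripper=-0.3)

```text
t: 7.12
eef_pos: [0.5809, -0.0049, 0.0292]
orientation: [1.0, -0.0, 0.0, 0.0]
contact_force: [-0.1, -0.1, -0.8]
opening: 0.349
grip_force: 0.0
```

Call:
jog_arm([
  [0,0,-0.08,0,0,0],
  [0,0,-0.2,0,0,0],
  [0,0,-0.3,0,0,0],
  [0,0.15,-0.36,0,0,0],
  [0,0.35,-0.36,0,0,0],
])

```text
t: 7.75
eef_pos: [0.5823, -0.0926, 0.1233]
orientation: [1.0, 0.001, 0.003, 0.0]
contact_force: [0.7, -0.9, 0.3]
opening: 0.348
grip_force: 0.0
```

Call:
jog_arm([
  [-0.02,0.2,0,0,0,0],
  [-0.06,0.4,0,0,0,0],
  [-0.1,0.53,0,0,0,0],
  [-0.1,0.53,0,0,0,0],
  [-0.1,0.53,0,0,0,0],
], gripper=-0.1)

```text
t: 8.38
eef_pos: [0.5563, -0.2244, 0.1202]
orientation: [1.0, -0.0, 0.001, -0.0]
contact_force: [0.2, 0.2, 0.5]
opening: 0.448
grip_force: 0.0
```

Run:
```python
from h import *
c=cam("wrist");im=bot.camera("wrist");cv2.imwrite("pics/w4.png",im);print(bot.get_obs()["eef_pos"])
x0,y0=.5555,-.181;z=.012
print(proj(c,[(x0+.038,y0,z),(x0-.038,y0,z),(x0,y0+.038,z),(x0,y0-.038,z),(.5804,-.048,.03),(.5804,-.048,.07)]).round(0).tolist())
```

```text
[ 0.55636608 -0.22399704  0.11996884]
[[272.0, 163.0], [276.0, 240.0], [234.0, 203.0], [314.0, 203.0], [115.0, 181.0], [77.0, 193.0]]
```

View pics/w4.png

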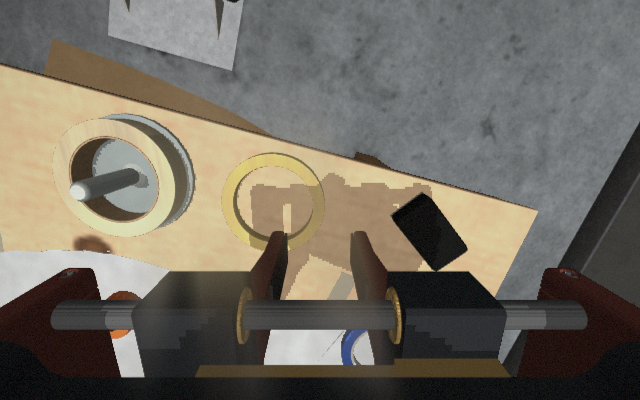

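Yellow's hole spans (234..313, 167..238), which matches the estimate. Beige sits on the plate with its top centred at about (114,178), against a predicted (115,181), so it is well centred.

Call:
jog_arm([
  [-0.006,0.002,0.08,0,0,0],
  [-0.006,0.002,0.2,0,0,0],
  [-0.006,0.002,0.32,0,0,0],
  [-0.006,0.002,0.39,0,0,0],
  [-0.006,0.002,0.41,0,0,0],
])

```text
t: 9.05
eef_pos: [0.5536, -0.2245, 0.0146]
orientation: [1.0, 0.0, -0.001, -0.001]
contact_force: [0.1, -0.3, 0.2]
opening: 0.445
grip_force: 0.0
```

Call:
jog_arm([
  [0,0,0,0,0,0],
  [0,0,0,0,0,0],
  [0,0,0,0,0,0],
  [0,0,0,0,0,0],
  [0,0,0,0,0,0],
], gripper=-1)

```text
t: 9.68
eef_pos: [0.5551, -0.2258, 0.0179]
orientation: [1.0, -0.0, 0.001, 0.0]
contact_force: [0.7, -1.2, 6.5]
opening: 0.15
grip_force: 28.1
```

Call:
jog_arm([
  [0,0,-0.1,0,0,0],
  [0,0,-0.22,0,0,0],
  [0,0,-0.34,0,0,0],
  [0,0,-0.42,0,0,0],
  [0,0,-0.42,0,0,0],
])

```text
t: 10.3
eef_pos: [0.5551, -0.2257, 0.1232]
orientation: [1.0, -0.0, 0.001, 0.001]
contact_force: [-0.3, -0.8, -0.3]
opening: 0.148
grip_force: 28.0
```

Call:
jog_arm([
  [0.03,-0.12,0,0,0,0],
  [0.06,-0.3,0,0,0,0],
  [0.104,-0.45,0,0,0,0],
  [0.104,-0.537,0,0,0,0],
  [0.104,-0.537,0,0,0,0],
])

```text
t: 10.92
eef_pos: [0.5799, -0.0902, 0.1206]
orientation: [1.0, 0.001, -0.001, -0.0]
contact_force: [-0.2, -0.2, 0.3]
opening: 0.15
grip_force: 28.0
```

Run:
```python
from h import *
c=cam("wrist");im=bot.camera("wrist");o=bot.get_obs();print(o["eef_pos"],o["opening"])
x0,y0=.5804,-.048;z=.012+o["eef_pos"][2]-.0179
print((proj(c,[(x0+.038,y0,z),(x0,y0+.038,z),(x0,y0-.038,z),(x0+.049,y0,z),(x0,y0,.07)])).round(0).tolist())
cv2.imwrite("pics/w5.png",im)
```

```text
[ 0.5799119  -0.09132827  0.12087166] 0.14648396274050393
[[245.0, 189.0], [186.0, 250.0], [313.0, 250.0], [244.0, 169.0], [264.0, 223.0]]
```

View pics/w5.png

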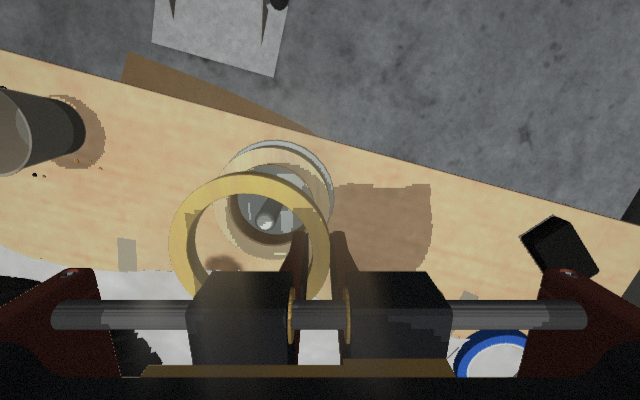

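Yellow's hole spans u 187..312 with its top at v 191, within 1-2 mm of the stand-centred prediction. The spindle top at (264,223) also matches.

Call:
jog_arm([
  [0,0,0.06,0,0,0],
  [0,0,0.14,0,0,0],
  [0,0,0.21,0,0,0],
  [0,0,0.265,0,0,0],
  [0,0,0.29,0,0,0],
])

```text
t: 11.6
eef_pos: [0.5797, -0.0912, 0.0477]
orientation: [1.0, -0.0, -0.001, -0.0]
contact_force: [-6.6, -1.9, 18.6]
opening: 0.15
grip_force: 29.2
```

Call:
jog_arm([
  [0,0,0,0,0,0],
  [0,0,0,0,0,0],
  [0,0,0,0,0,0],
  [0,0,0,0,0,0],
  [0,0,0,0,0,0],
])

```text
t: 12.22
eef_pos: [0.5804, -0.0911, 0.0492]
orientation: [1.0, -0.0, 0.0, 0.0]
contact_force: [0.4, -0.2, -0.6]
opening: 0.15
grip_force: 28.8
```

Call:
jog_arm([
  [0,0,0,0,0,0],
  [0,0,0,0,0,0],
  [0,0,0,0,0,0],
  [0,0,0,0,0,0],
  [0,0,0,0,0,0],
], gripper=-0.3)

```text
t: 12.85
eef_pos: [0.5804, -0.0911, 0.0491]
orientation: [1.0, -0.0, -0.0, -0.0]
contact_force: [0.7, 0.1, -0.8]
opening: 0.348
grip_force: 0.0
```

Call:
jog_arm([
  [0,0,-0.08,0,0,0],
  [0,0,-0.18,0,0,0],
  [0,0,-0.27,0,0,0],
  [-0.1,0.08,-0.28,0,0,0],
  [-0.25,0.2,-0.28,0,0,0],
])

```text
t: 13.48
eef_pos: [0.5183, -0.1413, 0.1216]
orientation: [1.0, 0.001, 0.001, 0.001]
contact_force: [0.2, -0.2, 0.0]
opening: 0.349
grip_force: 0.0
```

Call:
jog_arm([
  [-0.15,0.12,0,0,0,0],
  [-0.32,0.27,0,0,0,0],
  [-0.48,0.4,0,0,0,0],
  [-0.536,0.454,0,0,0,0],
  [-0.536,0.454,0,0,0,0],
], gripper=-0.1)

```text
t: 14.1
eef_pos: [0.3835, -0.2557, 0.1209]
orientation: [1.0, -0.001, 0.001, 0.001]
contact_force: [0.2, 0.1, 0.9]
opening: 0.451
grip_force: 0.0
```

Run:
```python
from h import *
c=cam("wrist");im=bot.camera("wrist");cv2.imwrite("pics/w6.png",im);print(bot.get_obs()["eef_pos"])
x0,y0=.384,-.2955;z=.014
print(proj(c,[(x0+.048,y0,z),(x0-.048,y0,z),(x0,y0+.048,z),(x0,y0-.048,z),(.5804,-.048,.042),(.5804,-.048,.07)]).round(0).tolist(), locate(c,im,"blue",(x0,y0)))
```

```text
[ 0.38416637 -0.25493492  0.12052836]
[[364.0, 151.0], [360.0, 248.0], [311.0, 202.0], [413.0, 202.0], [-1.0, -75.0], [-56.0, -108.0]] (array([ 0.3814, -0.2967]), np.float64(0.0472), np.int64(1661))
```

View pics/w6.png

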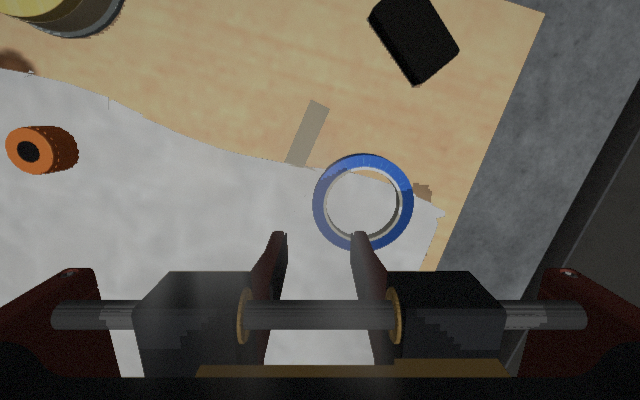

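Blue's outer ring spans (312..414, 153..250), so its centre is about (0.383,-0.296).

Call:
jog_arm([
  [-0.004,0.003,0.08,0,0,0],
  [-0.004,0.003,0.2,0,0,0],
  [-0.004,0.003,0.32,0,0,0],
  [-0.004,0.003,0.385,0,0,0],
  [-0.004,0.003,0.405,0,0,0],
])

```text
t: 14.78
eef_pos: [0.3826, -0.2544, 0.0163]
orientation: [1.0, 0.0, -0.001, -0.001]
contact_force: [-0.3, 0.1, 0.7]
opening: 0.452
grip_force: 0.0
```

Call:
jog_arm([
  [0,0,0,0,0,0],
  [0,0,0,0,0,0],
  [0,0,0,0,0,0],
  [0,0,0,0,0,0],
  [0,0,0,0,0,0],
], gripper=-1)

```text
t: 15.4
eef_pos: [0.3834, -0.2557, 0.0189]
orientation: [1.0, -0.0, 0.001, 0.0]
contact_force: [-1.4, 0.4, 6.3]
opening: 0.137
grip_force: 30.0
```

Call:
jog_arm([
  [0,0,-0.1,0,0,0],
  [0,0,-0.22,0,0,0],
  [0,0,-0.34,0,0,0],
  [0,0,-0.42,0,0,0],
  [0,0,-0.42,0,0,0],
])

```text
t: 16.02
eef_pos: [0.3835, -0.2559, 0.1242]
orientation: [1.0, -0.0, 0.001, 0.001]
contact_force: [0.4, 0.1, -0.2]
opening: 0.144
grip_force: 30.0
```

Call:
jog_arm([
  [0.1,-0.12,0,0,0,0],
  [0.22,-0.28,0,0,0,0],
  [0.34,-0.43,0,0,0,0],
  [0.46,-0.58,0,0,0,0],
  [0.58,-0.73,0,0,0,0],
])

```text
t: 16.65
eef_pos: [0.528, -0.0714, 0.1208]
orientation: [1.0, -0.0, -0.001, -0.0]
contact_force: [-0.1, -0.7, 0.2]
opening: 0.144
grip_force: 30.0
```

Call:
jog_arm([
  [0.11,-0.14,0,0,0,0],
  [0.209,-0.267,0,0,0,0],
  [0.209,-0.267,0,0,0,0],
  [0.209,-0.267,0,0,0,0],
  [0.209,-0.267,0,0,0,0],
])

```text
t: 17.27
eef_pos: [0.5795, -0.0071, 0.1224]
orientation: [1.0, -0.001, -0.0, 0.0]
contact_force: [0.5, 0.5, -0.2]
opening: 0.143
grip_force: 30.0
```

Run:
```python
from h import *
c=cam("wrist");im=bot.camera("wrist");o=bot.get_obs();print(o["eef_pos"],o["opening"])
x0,y0=.5804,-.048;z=.014+o["eef_pos"][2]-.0189
print((proj(c,[(x0+.0345,y0,z),(x0,y0+.0345,z),(x0,y0-.0345,z),(x0+.048,y0,z),(x0,y0-.048,z),(x0,y0,.07)])).round(0).tolist())
cv2.imwrite("pics/w7.png",im)
```

```text
[ 0.57960039 -0.00714885  0.12267285] 0.14709147426371733
[[393.0, 194.0], [331.0, 251.0], [447.0, 250.0], [395.0, 171.0], [470.0, 250.0], [374.0, 222.0]]
```

View pics/w7.png

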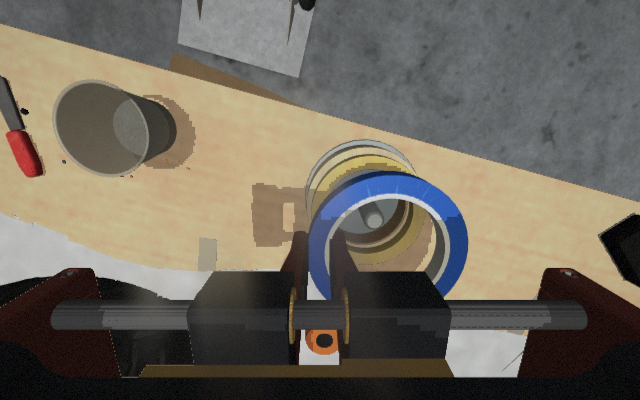

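Blue's outer top is at v 171 and its right edge at u 468, against a predicted 171 and 470. It is centred over the spindle, with beige and yellow stacked below.

Call:
jog_arm([
  [0,0,0.06,0,0,0],
  [0,0,0.12,0,0,0],
  [0,0,0.18,0,0,0],
  [0,0,0.22,0,0,0],
  [0,0,0.24,0,0,0],
])

```text
t: 17.95
eef_pos: [0.5797, -0.0061, 0.0617]
orientation: [1.0, -0.0, -0.001, -0.0]
contact_force: [-0.6, -0.9, -0.5]
opening: 0.142
grip_force: 30.0
```

Call:
jog_arm([
  [0,0,0,0,0,0],
  [0,0,0,0,0,0],
  [0,0,0,0,0,0],
  [0,0,0,0,0,0],
  [0,0,0,0,0,0],
])

```text
t: 18.58
eef_pos: [0.5802, -0.0061, 0.063]
orientation: [1.0, -0.0, 0.0, 0.0]
contact_force: [-1.0, 0.1, -0.8]
opening: 0.144
grip_force: 30.0
```

Call:
jog_arm([
  [0,0,0,0,0,0],
  [0,0,0,0,0,0],
  [0,0,0,0,0,0],
  [0,0,0,0,0,0],
  [0,0,0,0,0,0],
], gripper=-0.3)

```text
t: 19.2
eef_pos: [0.5801, -0.0061, 0.0629]
orientation: [1.0, -0.0, -0.0, -0.0]
contact_force: [-0.1, 0.2, 0.4]
opening: 0.35
grip_force: 0.0
```

Call:
jog_arm([
  [0,0,-0.06,0,0,0],
  [0,0,-0.15,0,0,0],
  [0,0,-0.25,0,0,0],
  [0,0,-0.32,0,0,0],
  [0,0,-0.32,0,0,0],
])

```text
t: 19.82
eef_pos: [0.5811, -0.0062, 0.1453]
orientation: [1.0, -0.0, 0.002, 0.0]
contact_force: [0.2, 0.2, 0.4]
opening: 0.351
grip_force: 0.0
```

Call:
jog_arm([
  [-0.1,0.005,0,0,0,0.2],
  [-0.22,0.01,0,0,0,0.4],
  [-0.35,0.015,0,0,0,0.6],
  [-0.48,0.02,0,0,0,0.8],
  [-0.582,0.026,0,0,0,1],
], gripper=0.4)

```text
t: 20.45
eef_pos: [0.4331, -0.0126, 0.1417]
orientation: [0.923, -0.385, -0.001, 0.0]
contact_force: [0.3, 0.2, 0.4]
opening: 0.699
grip_force: 0.0
```

Call:
jog_arm([
  [0,0,0,0,0,0],
  [0,0,0,0,0,0],
  [0,0,0,0,0,0],
  [0,0,0,0,0,0],
  [0,0,0,0,0,0],
])

```text
t: 21.08
eef_pos: [0.4349, -0.0126, 0.1427]
orientation: [0.924, -0.383, -0.0, 0.0]
contact_force: [0.1, -0.3, 0.7]
opening: 0.701
grip_force: 0.0
```

Run:
```python
from h import *
c=cam("wrist");im=bot.camera("wrist");o=bot.get_obs();print(o["eef_pos"],o["joints"].round(2),R.from_quat(o["orientation"]).as_matrix().round(3).tolist())
print(proj(c,[(.4345,-.0125,.03),(.5804,-.048,.07),(.5804,-.048,.056)]).round(1).tolist())
cv2.imwrite("pics/w8.png",im)
```

```text
[ 0.43480838 -0.0126146   0.14275229] [-0.11 -0.36  1.81 -0.    1.69  2.25] [[0.707, -0.707, -0.0], [-0.707, -0.707, 0.0], [-0.0, 0.0, -1.0]]
[[318.4, 200.7], [206.3, 40.2], [213.4, 45.1]]
```

View pics/w8.png

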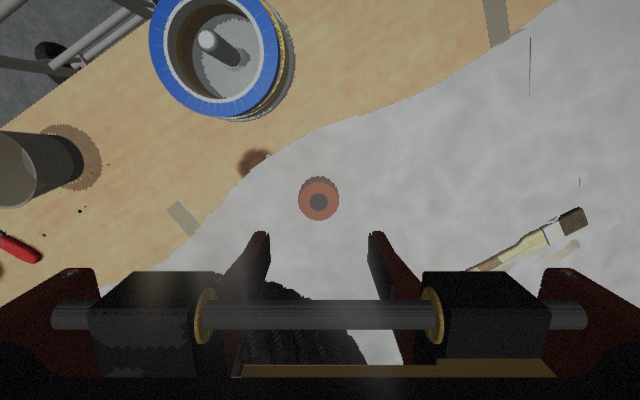

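Blue is centred at about (215,50) on the stack and the spindle top is at (206,40), as predicted. The cap dot is at (318,202), 1 px from the prediction.

Call:
jog_arm([
  [0,0,0.08,0,0,0],
  [0,0,0.2,0,0,0],
  [0,0,0.32,0,0,0],
  [0,0,0.43,0,0,0],
  [0,0,0.48,0,0,0],
])

```text
t: 21.75
eef_pos: [0.433, -0.0125, 0.0199]
orientation: [0.924, -0.383, -0.002, 0.001]
contact_force: [0.3, 1.0, 0.5]
opening: 0.705
grip_force: 0.0
```

Call:
jog_arm([
  [0,0,0,0,0,0],
  [0,0,0,0,0,0],
  [0,0,0,0,0,0],
  [0,0,0,0,0,0],
  [0,0,0,0,0,0],
], gripper=-1)

```text
t: 22.38
eef_pos: [0.4355, -0.0127, 0.0241]
orientation: [0.924, -0.383, 0.001, -0.0]
contact_force: [-0.1, -0.7, 4.9]
opening: 0.442
grip_force: 30.0
```

Call:
jog_arm([
  [0,0,-0.1,0,0,0],
  [0,0,-0.22,0,0,0],
  [0,0,-0.34,0,0,0],
  [0,0,-0.42,0,0,0],
  [0,0,-0.42,0,0,0],
])

```text
t: 23.0
eef_pos: [0.4354, -0.0127, 0.1292]
orientation: [0.924, -0.383, 0.001, -0.0]
contact_force: [-0.0, -0.0, -0.5]
opening: 0.445
grip_force: 30.0
```

Call:
jog_arm([
  [0.08,-0.05,0,0,0,0],
  [0.2,-0.12,0,0,0,0],
  [0.33,-0.2,0,0,0,0],
  [0.45,-0.27,0,0,0,0],
  [0.51,-0.31,0,0,0,0],
])

```text
t: 23.62
eef_pos: [0.58, -0.0484, 0.1251]
orientation: [0.924, -0.383, -0.002, 0.0]
contact_force: [-1.0, 0.2, -1.5]
opening: 0.445
grip_force: 30.0
```

Call:
jog_arm([
  [0,0,0,0,0,0],
  [0,0,0,0,0,0],
  [0,0,0,0,0,0],
  [0,0,0,0,0,0],
  [0,0,0,0,0,0],
])

```text
t: 24.25
eef_pos: [0.5794, -0.0479, 0.1282]
orientation: [0.924, -0.383, 0.0, -0.0]
contact_force: [-0.4, 0.8, 0.0]
opening: 0.445
grip_force: 30.0
```

Run:
```python
from h import *
c=cam("wrist");im=bot.camera("wrist");o=bot.get_obs();print(o["eef_pos"],o["joints"].round(2))
e=o["eef_pos"]
# cap outer width at top, spindle top edges, for centred parts (tool x/y dirs)
tx=np.array([.707,-.707,0]);ty=np.array([-.707,-.707,0])
S=np.array([.5804,-.048,.07]);C=np.array([e[0],e[1],e[2]+.006])
print(proj(c,[S,S+.008*tx,S+.008*ty,S-.008*ty,C,C+.02*tx,C-.02*tx,C-[0,0,.03]+.02*tx]).round(1).tolist())
cv2.imwrite("pics/w9.png",im);cv2.imwrite("pics/w9c.png",cv2.resize(im[110:310,220:420],None,fx=3,fy=3))
```

```text
[ 0.57949457 -0.04795642  0.12815182] [-0.14  0.05  1.47  0.    1.63  2.22]
[[317.3, 219.3], [317.3, 209.5], [327.7, 219.3], [307.0, 219.3], [317.9, 260.2], [317.9, 226.7], [318.0, 291.2], [318.0, 209.4]]
```

View pics/w9c.png

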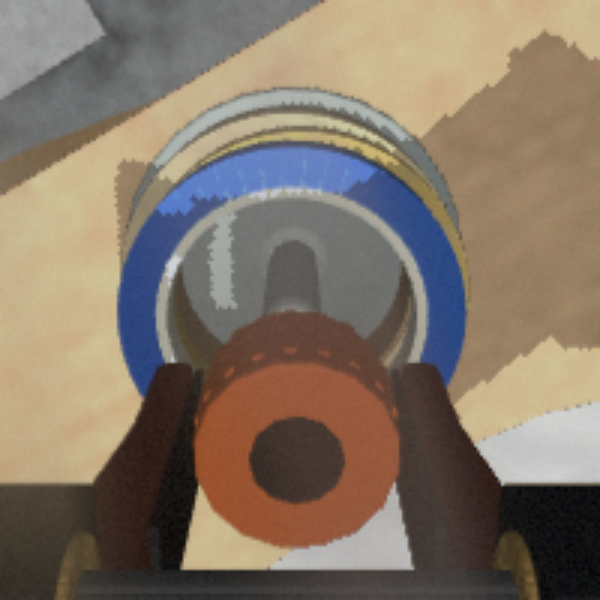

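The cap dot is at (319,263) and the spindle shaft is centred at u about 317.5. A shift of about +2 mm along tool x and -1 mm along tool y will line them up.

Call:
jog_arm([
  [0.008,-0.004,0.02,0,0,0],
  [0.008,-0.004,0.05,0,0,0],
  [0.008,-0.004,0.08,0,0,0],
  [0.008,-0.004,0.1,0,0,0],
  [0.008,-0.004,0.1,0,0,0],
])

```text
t: 24.92
eef_pos: [0.5814, -0.0487, 0.102]
orientation: [0.924, -0.383, -0.001, 0.0]
contact_force: [-0.8, 0.5, -1.0]
opening: 0.443
grip_force: 30.0
```

Call:
jog_arm([
  [0,0,0.01,0,0,0],
  [0,0,0.02,0,0,0],
  [0,0,0.03,0,0,0],
  [0,0,0.04,0,0,0],
  [0,0,0.05,0,0,0],
])

```text
t: 25.55
eef_pos: [0.5817, -0.0487, 0.0902]
orientation: [0.924, -0.383, -0.0, 0.0]
contact_force: [-0.3, 0.6, -0.5]
opening: 0.449
grip_force: 30.0
```

Call:
jog_arm([
  [0,0,0,0,0,0],
  [0,0,0,0,0,0],
  [0,0,0,0,0,0],
  [0,0,0,0,0,0],
  [0,0,0,0,0,0],
])

```text
t: 26.18
eef_pos: [0.5817, -0.0487, 0.0904]
orientation: [0.924, -0.383, 0.0, -0.0]
contact_force: [-0.0, 0.6, -0.5]
opening: 0.443
grip_force: 30.0
```

The cap is 4 mm over the spindle with no contact force, so it is engaged. Continuing down.

Call:
jog_arm([
  [0,0,0.006,0,0,0],
  [0,0,0.012,0,0,0],
  [0,0,0.018,0,0,0],
  [0,0,0.023,0,0,0],
  [0,0,0.023,0,0,0],
])

```text
t: 26.8
eef_pos: [0.5816, -0.0487, 0.0844]
orientation: [0.924, -0.383, -0.0, 0.0]
contact_force: [-0.8, 0.9, 0.1]
opening: 0.446
grip_force: 30.0
```

Call:
jog_arm([
  [0,0,0,0,0,0],
  [0,0,0,0,0,0],
  [0,0,0,0,0,0],
  [0,0,0,0,0,0],
  [0,0,0,0,0,0],
], gripper=0.3)

```text
t: 27.42
eef_pos: [0.5817, -0.0487, 0.0847]
orientation: [0.924, -0.383, 0.0, -0.0]
contact_force: [-0.6, 0.2, -0.3]
opening: 0.652
grip_force: 0.0
```

Call:
jog_arm([
  [0,0,-0.08,0,0,0],
  [0,0,-0.2,0,0,0],
  [0,0,-0.35,0,0,0],
  [-0.2,0,-0.45,0,0,0],
  [-0.4,0,-0.45,0,0,0],
])

```text
t: 28.05
eef_pos: [0.5115, 0.0225, 0.2018]
orientation: [0.924, -0.383, 0.003, -0.001]
contact_force: [0.4, 0.8, -0.3]
opening: 0.652
grip_force: 0.0
```

Run:
```python
from h import *
c=cam("wrist");im=bot.camera("wrist");o=bot.get_obs();print(o["eef_pos"],o["contact_force"])
S=[.5804,-.048]
print(proj(c,[S+[.09],S+[.056],S+[.042],S+[.03]]).round(1).tolist(),locate(c,im,"blue",S,.056),locate(c,im,"orange",S,.09))
cv2.imwrite("pics/w10.png",im)
s=bot.camera("scene");cv2.imwrite("pics/f.png",np.hstack([cv2.resize(im,None,fx=.7,fy=.7),cv2.resize(s[120:260,250:410],(320,280))]))
```

```text
[0.50781327 0.02621984 0.20070632] [3.19857117 3.06740214 0.73038568]
[[319.9, 91.2], [319.9, 94.5], [319.9, 95.6], [319.9, 96.5]] (array([ 0.5788, -0.0459]), np.float64(0.0474), np.int64(2526)) (array([ 0.5798, -0.0478]), np.float64(0.0193), np.int64(855))
```

View pics/f.png

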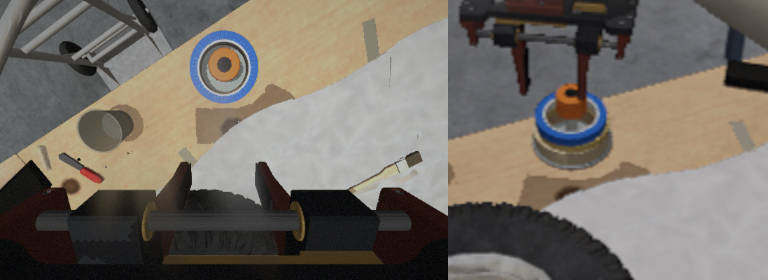

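The cap sits level on the spindle (0.6 mm off the axis), blue is about 3 mm off with beige and yellow beneath it, and the arm is clear of the stack.

Call:
jog_arm([
  [0,0,0,0,0,0],
  [0,0,0,0,0,0],
  [0,0,0,0,0,0],
  [0,0,0,0,0,0],
  [0,0,0,0,0,0],
])

```text
t: 28.78
eef_pos: [0.5111, 0.0218, 0.1969]
orientation: [0.924, -0.383, -0.0, 0.0]
contact_force: [0.6, -0.1, 0.5]
opening: 0.649
grip_force: 0.0
```

```bash
python3 -c "
from bench import bot
print(bot.get_obs()['contact_force']);print(bot.close_job())"
```

```text
[ 0.58480968 -0.06224387  0.52605362]
the job is handed in; nothing more can be done
None
```

I stacked the beige, yellow and blue rolls on the stand, fitted the orange cap on the spindle and handed the job in at about 29 s; the last pictures show it all in place and the bystanders were not touched, but no verdict came back.

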